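# Size a lamp spigot in the hole gauge

## Robot

A 6-joint arm with a two-finger parallel gripper is mounted at the origin on the work surface. World frame = base frame: x ahead of the robot, y to its left, z up, the work surface at z = 0. Lengths are in m, angles in rad, forces in N, time in s.
With the tool pointing down it reaches from about 0.35 to 0.975 m from the base axis. Payload 4.9 kg.
Tool frame: the origin (TCP) lies between the finger pads; the fingertips stand 22 mm ahead of it and the grasp point (between the pads) lies 3 mm ahead of it; z points along the fingers, y is the line along which they close (so a half turn about z gives the same grasp; the last joint's range is limited). The gripper opens to 85 mm and grips with 20 to 120 N. Pads are 22 mm wide; open, the fingers measure 114 mm over their backs; the gripper's body (76 mm by 85 mm) begins 54 mm behind the grasp point. The pads swing forward as they close: fully open they stand 13 mm farther back than shut.
Start: joints at [-1.372, 0.053, 1.613, -0, 1.476, -0.119], TCP at [0.195, -0.594, 0.253] pointing down, gripper open.
Joint ranges: [-3.01, 3.01], [-1.01, 2.22], [0.06, 2.58], [-1.02, 4.17], [0.09, 2.62], [-3.14, 3.14]. Speed limits (rad/s): [2.57, 2.57, 3.14, 3.14, 3.14, 3.14].

## Interface

Orientations are given as a unit quaternion [w, x, y, z].
In Python, from plant import state, grab_frame, get_calibration, job_done, recognise, regions_of gives the robot as it stands.
- The arm moves only by the tool apply_moves, never from a script. Its argument "targets" is a list of rows, each an object with "translation": the shift along the tool's x, y, z normalised to -1 to 1, where 1 is 100 mm, a list of three; "twist": the turn about the tool's z normalised to -1 to 1, where 1 is 0.1 rad; "hand": the opening, from 0 (shut) to 1 (fully open). A call has 1 to 8 rows; each row shifts and turns the commanded pose from where the row before left it, along the tool's axes as they then stand; what a row does not reach is not made up. A row lasts 1/10 s, in which the tool goes at most 50 mm and 8.59 degrees, less where a joint would pass 70% of its speed; a pose out of reach is approached as far as the arm can. A call with a number of a shift or a turn outside -1 to 1 is refused whole. A call with a gripper value outside its range is refused whole. The fingers move at their own pace and stop on an object; the grip force is fixed at half the most. Time passes only in rows, so rows that do not move let the fingers close. It gives the time, the measured TCP pose, the force, the opening and the grip force at its end, in the units of the state.
- state(): the state, without advancing time (a new reading comes with each control period).
- grab_frame(name): name is "side" or "top" or "wrist"; returns the picture (400x640x3 uint8, red, green, blue); there is no depth.
- get_calibration(name): a dict with "camera_matrix" (3x3 intrinsics, pixels), "pose" (4x4, takes a point from camera to world coordinates). Camera axes: x right, y up, looking along -z (the intrinsics and any distortion apply to the point x, -y, -z); pixel columns grow to the right and rows downward; lengths in m; the calibration is good to about 2 mm. A picture is of the moment at which its call begins: read the wrist's pose just before it. get_calibration takes no time and is no camera call; for the wrist camera it gives the pose at the moment of the call.
- job_done(): hands the job in; it is judged then, once.
Trained networks look in the newest picture that a camera, given by its name, has taken for a name from the list of things; names that differ only in an ending like _2 or _b are one class to them, and where a whole thing is asked for, a point or a joint stands for the part that bears it (a point fixed in the world has none). Each returns a list of dicts, best first, with "score" (0 to 1); they miss things now and then, are a little off and sometimes report something else, mostly with a low value. They report only what shows in the picture. A call takes as long as a camera call.
- recognise(camera, query): "point" ([x, y, z] in m, in world coordinates, good to about 4 mm: the middle of the surface that is visible of it).
- regions_of(camera, query): "pixels" (400x640 bool, what is visible of it).
The state is a dict: "time": time; "joint_pos": joint angles; "joint_vel": joint speeds; "joint_efforts": joint torques, N m; "tool_pos": TCP position; "tool_rot": TCP orientation; "contact_force": force on the tool from outside, world axes, zero at the start; "ft_torque": the same for the moment, N m; "gripper_width": opening from 0.0 (shut) to 1.0 (fully open); "grasp_force": force on a finger pad.
Only numpy, scipy, OpenCV 4.12 (cv2) and the standard library are available. Lean on these libraries where they do the work, as an engineer would, in place of code of your own. Each camera call takes 0.05 s, during which the arm holds its last target. There are 200 camera calls.

## Task

Size the lamp spigot that stands on the orange mat: take it to the sloping gauge plate and push its foot squarely against the tightest hole, then step along the row to each next wider hole until one lets it pass cleanly. Send it wholly through that hole so that it lies clear below the plate in that hole's lane of the bin, and leave the two other spigots and the bottles, jar and tools where they are.

Things in the scene. Friction and masses are not known exactly. Their poses are not given: they have to be found in the camera images.
- mat: flat orange disc on the table, 100 mm across, 1 mm thick; origin at its centre. The block standing on its middle holds the rod to be sized.
- block_a: fixed black block 60 x 60 x 40 mm with a round socket 32 mm deep, 3 mm wider than the rod that stands upright in it (foot 8 mm above the table, top 128 mm); origin at the middle of its underside
- block_b: fixed black block 60 x 60 x 40 mm with a round socket 32 mm deep, 3 mm wider than the rod that stands upright in it (foot 8 mm above the table, top 128 mm); origin at the middle of its underside
- block_c: fixed black block 60 x 60 x 40 mm with a round socket 32 mm deep, 3 mm wider than the rod that stands upright in it (foot 8 mm above the table, top 128 mm); origin at the middle of its underside
- spigot_a_mid (a point): one of three plain bright-steel rods (lamp spigots), 120 mm long, dark thin band near its upper end; 16, 21 or 26 mm thick, which one is not marked (one rod of each). This point: middle of the rod, half-way along; z runs along the rod, up as it stands at the start.
- spigot_a_foot (a point): centre of the foot (lower end face) of rod spigot_a, whose rod is 120 mm long; z runs along the rod, up at the start
- spigot_a_top (a point): centre of the top end face of rod spigot_a; z runs along the rod
- spigot_b_mid (a point): one of three plain bright-steel rods (lamp spigots), 120 mm long, dark thin band near its upper end; 16, 21 or 26 mm thick, which one is not marked (one rod of each). This point: middle of the rod, half-way along; z runs along the rod, up as it stands at the start.
- spigot_b_foot (a point): centre of the foot (lower end face) of rod spigot_b, whose rod is 120 mm long; z runs along the rod, up at the start
- spigot_b_top (a point): centre of the top end face of rod spigot_b; z runs along the rod
- spigot_c_mid (a point): one of three plain bright-steel rods (lamp spigots), 120 mm long, dark thin band near its upper end; 16, 21 or 26 mm thick, which one is not marked (one rod of each). This point: middle of the rod, half-way along; z runs along the rod, up as it stands at the start.
- spigot_c_foot (a point): centre of the foot (lower end face) of rod spigot_c, whose rod is 120 mm long; z runs along the rod, up at the start
- spigot_c_top (a point): centre of the top end face of rod spigot_c; z runs along the rod
- gauge: fixed steel hole-gauge plate, 60 x 212 x 12 mm, on the stand. Its z axis (out of its upper face) leans 30 degrees from vertical towards the robot's side, so rods go in along its -z, down and away. Origin at the centre of its lower face; y runs along the row of four through-holes at x = 0, y = +69, +23, -23, -69 mm, 12.5, 17.5, 22.5, 27.5 mm wide, with 1 mm chamfers.
- gauge_hole0 (a point): centre of the mouth of hole 0 (12.5 mm wide, the tightest, at the +y end) in the plate's upper face; a rod is 1.5 mm slimmer than its own hole and 3.5 mm too thick for the next tighter one. 150 mm of free sloping chute follows, so a 120 mm rod pushed or slid wholly through rests clear below the plate
- gauge_hole1 (a point): centre of the mouth of hole 1 (17.5 mm wide) in the plate's upper face; a rod is 1.5 mm slimmer than its own hole and 3.5 mm too thick for the next tighter one. 150 mm of free sloping chute follows, so a 120 mm rod pushed or slid wholly through rests clear below the plate
- gauge_hole2 (a point): centre of the mouth of hole 2 (22.5 mm wide) in the plate's upper face; a rod is 1.5 mm slimmer than its own hole and 3.5 mm too thick for the next tighter one. 150 mm of free sloping chute follows, so a 120 mm rod pushed or slid wholly through rests clear below the plate
- gauge_hole3 (a point): centre of the mouth of hole 3 (27.5 mm wide, the widest, at the -y end) in the plate's upper face; a rod is 1.5 mm slimmer than its own hole and 3.5 mm too thick for the next tighter one. 150 mm of free sloping chute follows, so a 120 mm rod pushed or slid wholly through rests clear below the plate
- stand: fixed stand of the gauge, blue and aluminium, with a bin of four lanes under the plate, each 43 mm wide, one per hole (y = +69, +23, -23, -69 mm), walls 54 mm high. Origin on the table below the middle of the row of hole mouths, which are 138 mm above the table; x points away from the robot's side, y along the row; the bin reaches from x = -55 to +165 mm.
- spray_mid (a point): white spray bottle with a blue head, 60 mm wide, 195 mm tall, standing loose; this point 90 mm above its foot
- cleaner_mid (a point): white bottle with a blue cap, 56 mm wide, 145 mm tall, standing loose; this point 70 mm above its foot
- jar_mid (a point): black jar, 60 mm wide, 70 mm tall, standing loose; this point half-way up
- driver_mid (a point): screwdriver with orange handle, 170 mm long, lying loose; this point 10 mm above the table at its middle
- brush_mid (a point): hand brush about 200 mm long, lying loose; this point 10 mm above the table at its middle

How it is judged:
On the way, in this order (a step that is already met when the one before it is completed fails the run):
1. the spigot from the mat is pushed against the tightest hole ((((horizontal distance between block_b and mat below 0.03 m and x of spigot_b_foot in the frame of gauge between -0.007 and 0.007 m and y of spigot_b_foot in the frame of gauge between 0.062 and 0.076 m and z of spigot_b_foot in the frame of gauge between -0.028 and 0.016 m and (contact force between spigot_b and gauge above 1 N or z of spigot_b_foot in the frame of gauge below 0.008 m)) and contact force between spigot_b and gauge above 1 N) or ((horizontal distance between block_c and mat below 0.03 m and x of spigot_c_foot in the frame of gauge between -0.007 and 0.007 m and y of spigot_c_foot in the frame of gauge between 0.062 and 0.076 m and z of spigot_c_foot in the frame of gauge between -0.028 and 0.016 m and (contact force between spigot_c and gauge above 1 N or z of spigot_c_foot in the frame of gauge below 0.008 m)) and contact force between spigot_c and gauge above 1 N) or ((horizontal distance between block_a and mat below 0.03 m and x of spigot_a_foot in the frame of gauge between -0.007 and 0.007 m and y of spigot_a_foot in the frame of gauge between 0.062 and 0.076 m and z of spigot_a_foot in the frame of gauge between -0.028 and 0.016 m and (contact force between spigot_a and gauge above 1 N or z of spigot_a_foot in the frame of gauge below 0.008 m)) and contact force between spigot_a and gauge above 1 N))), for 0.05 s.
2. then its foot is tried in the next hole (((horizontal distance between block_b and mat below 0.03 m and x of spigot_b_foot in the frame of gauge between -0.007 and 0.007 m and y of spigot_b_foot in the frame of gauge between 0.016 and 0.03 m and z of spigot_b_foot in the frame of gauge between -0.028 and 0.016 m and (contact force between spigot_b and gauge above 1 N or z of spigot_b_foot in the frame of gauge below 0.008 m)) or (horizontal distance between block_c and mat below 0.03 m and x of spigot_c_foot in the frame of gauge between -0.007 and 0.007 m and y of spigot_c_foot in the frame of gauge between 0.016 and 0.03 m and z of spigot_c_foot in the frame of gauge between -0.028 and 0.016 m and (contact force between spigot_c and gauge above 1 N or z of spigot_c_foot in the frame of gauge below 0.008 m)) or (horizontal distance between block_a and mat below 0.03 m and x of spigot_a_foot in the frame of gauge between -0.007 and 0.007 m and y of spigot_a_foot in the frame of gauge between 0.016 and 0.03 m and z of spigot_a_foot in the frame of gauge between -0.028 and 0.016 m and (contact force between spigot_a and gauge above 1 N or z of spigot_a_foot in the frame of gauge below 0.008 m)))), for 0.05 s.
3. then it goes half through that hole if it passes, else it is tried in the third hole (((horizontal distance between block_b and mat below 0.03 m and z of spigot_b_foot in the frame of gauge below -0.038 m and y of spigot_b_foot in the frame of gauge between 0.009 and 0.037 m and angle between the z axis of spigot_b and the z axis of gauge, either way round below 0.25 rad) or (horizontal distance between block_c and mat below 0.03 m and x of spigot_c_foot in the frame of gauge between -0.007 and 0.007 m and y of spigot_c_foot in the frame of gauge between -0.03 and -0.016 m and z of spigot_c_foot in the frame of gauge between -0.028 and 0.016 m and (contact force between spigot_c and gauge above 1 N or z of spigot_c_foot in the frame of gauge below 0.008 m)) or (horizontal distance between block_a and mat below 0.03 m and x of spigot_a_foot in the frame of gauge between -0.007 and 0.007 m and y of spigot_a_foot in the frame of gauge between -0.03 and -0.016 m and z of spigot_a_foot in the frame of gauge between -0.028 and 0.016 m and (contact force between spigot_a and gauge above 1 N or z of spigot_a_foot in the frame of gauge below 0.008 m)))), for 0.03 s.
4. then it is wholly through (second hole), or half through (third hole), or tried in the widest hole (((horizontal distance between block_b and mat below 0.03 m and z of spigot_b_top in the frame of gauge below 0 m and y of spigot_b_mid in the frame of stand between -0.001 and 0.047 m and x of spigot_b_mid in the frame of stand between -0.02 and 0.165 m) or (horizontal distance between block_c and mat below 0.03 m and z of spigot_c_foot in the frame of gauge below -0.038 m and y of spigot_c_foot in the frame of gauge between -0.037 and -0.009 m and angle between the z axis of spigot_c and the z axis of gauge, either way round below 0.25 rad) or (horizontal distance between block_a and mat below 0.03 m and x of spigot_a_foot in the frame of gauge between -0.007 and 0.007 m and y of spigot_a_foot in the frame of gauge between -0.076 and -0.062 m and z of spigot_a_foot in the frame of gauge between -0.028 and 0.016 m and (contact force between spigot_a and gauge above 1 N or z of spigot_a_foot in the frame of gauge below 0.008 m)))), for 0.03 s.
At the end, for the whole second after the job is handed in: the spigot from the mat is at rest wholly below the gauge plate, its middle in the lane (within 24 mm of its centre line) of the tightest hole that it passes; the two other spigots are within 20 mm of where they stood ((((horizontal distance between block_b and mat below 0.03 m and z of spigot_b_top in the frame of gauge below 0 m and y of spigot_b_mid in the frame of stand between -0.001 and 0.047 m and x of spigot_b_mid in the frame of stand between -0.02 and 0.165 m) and linear speed of spigot_b below 0.02 m/s and distance of each of spigot_c_mid, spigot_a_mid from where it was at the start of the episode below 0.02 m) or ((horizontal distance between block_c and mat below 0.03 m and z of spigot_c_top in the frame of gauge below 0 m and y of spigot_c_mid in the frame of stand between -0.047 and 0.001 m and x of spigot_c_mid in the frame of stand between -0.02 and 0.165 m) and linear speed of spigot_c below 0.02 m/s and distance of each of spigot_b_mid, spigot_a_mid from where it was at the start of the episode below 0.02 m) or ((horizontal distance between block_a and mat below 0.03 m and z of spigot_a_top in the frame of gauge below 0 m and y of spigot_a_mid in the frame of stand between -0.093 and -0.045 m and x of spigot_a_mid in the frame of stand between -0.02 and 0.165 m) and linear speed of spigot_a below 0.02 m/s and distance of each of spigot_b_mid, spigot_c_mid from where it was at the start of the episode below 0.02 m))); the robot touches nothing.
It fails at once if a bottle, jar or tool is moved more than 30 mm (distance of any of spray_mid, cleaner_mid, jar_mid, driver_mid, brush_mid from where it was at the start of the episode above 0.03 m).
It fails at once if another spigot is moved more than 20 mm ((not (horizontal distance between block_b and mat below 0.03 m) and distance of spigot_b_mid from where it was at the start of the episode above 0.02 m) or (not (horizontal distance between block_c and mat below 0.03 m) and distance of spigot_c_mid from where it was at the start of the episode above 0.02 m) or (not (horizontal distance between block_a and mat below 0.03 m) and distance of spigot_a_mid from where it was at the start of the episode above 0.02 m)).
It also fails if it takes over 58 s, if anything falls off the work surface, if the arm or the gripper's body presses on something with over 40 N, if the wrist force passes 120 N, or if a joint passes its speed limit or range.

## Working session

There is one attempt and no reset: what is moved stays moved. The work goes in short steps, Python scripts to look and compute and a tool call to move; the robot and the scene stay as the last step left them, time stands still between calls to the robot, and variables do not carry over. Pictures are saved under pics/ and viewed, at most 11 in all, crops included, and the job is handed in when it is done.

Besides the shell and the picture viewer there is one more tool, called after "Request:" as name([rows], argument=value, ...), one row to a line, values as JSON. apply_moves: Moves the arm, as the interface text tells. Its arguments: {"type":"object","properties":{"targets":{"type":"array"}},"required":["targets"]}

```bash
ls; mkdir -p pics; python3 - <<'E'
from plant import *
import cv2,numpy as np
print(state())
for n in ("side","top"):
    f=grab_frame(n); cv2.imwrite(f"pics/{n}0.png",f[:,:,::-1])
    for q in ["mat","block_a","spigot_a_mid","gauge","stand","gauge_hole0","gauge_hole3","spray_mid","cleaner_mid","jar_mid","driver_mid","brush_mid"]:
        print(n,q,[(np.round(d["point"],4).tolist(),round(d["score"],2)) for d in recognise(n,q)][:4])
    c=get_calibration(n);print(c["camera_matrix"].tolist(),np.round(c["pose"],4).tolist(),c.keys())
E
```

```text
pics
{'time': 0.0, 'joint_pos': array([-1.37199568e+00,  5.33475879e-02,  1.61430347e+00,  1.35114931e-05,
        1.47602292e+00, -1.19011455e-01]), 'joint_vel': array([ 1.37522489e-03,  5.49638734e-04,  3.88792987e-04, -7.26236801e-04,
       -9.31700249e-04,  2.03465361e-05]), 'joint_efforts': array([-1.83135242e-03, -3.93679225e+01, -3.70180392e+01, -1.84492360e-04,
        7.08583262e-03,  6.77782950e-06]), 'tool_pos': array([ 0.19518566, -0.59312181,  0.25206307]), 'tool_rot': array([-1.04010538e-03,  9.87400546e-01,  1.58237412e-01, -3.47864978e-05]), 'contact_force': array([-0.76066282, -0.89345014,  0.1588736 ]), 'ft_torque': array([ 0.04107088,  0.08623794, -0.00021614]), 'grasp_force': 0.0, 'gripper_width': 0.9964217982412448}
side mat [([0.4645, 0.2427, 0.005], 0.54)]
side block_a [([0.6559, 0.3627, 0.0325], 0.9), ([0.6376, 0.1457, 0.0404], 0.88), ([0.64, 0.1395, 0.0938], 0.71), ([0.4792, 0.2369, 0.0393], 0.69)]
side spigot_a_mid [([0.6368, 0.1337, 0.0913], 0.89)]
side gauge [([0.6186, -0.1653, 0.1372], 0.73)]
side stand [([0.6399, -0.133, 0.0381], 0.67), ([0.653, 0.3648,
[... 1166 characters left out ...]
gauge_hole3 [([0.622, -0.1788, 0.1379], 0.74), ([0.6712, 0.3469, 0.0993], 0.23), ([0.4876, 0.2198, 0.0409], 0.18)]
top spray_mid [([0.6639, 0.3452, 0.042], 0.7), ([0.4559, 0.3205, 0.1266], 0.67)]
top cleaner_mid [([0.4628, 0.1383, 0.1007], 0.77)]
top jar_mid [([0.3973, 0.0267, 0.0669], 0.66)]
top driver_mid [([0.453, -0.2424, 0.0234], 0.94), ([0.6517, -0.1772, 0.0202], 0.75)]
top brush_mid [([0.3248, -0.346, 0.013], 0.59)]
[[405.1267327309649, 0.0, 311.92359245306415], [0.0, 405.1267327309649, 198.53512348502278], [0.0, 0.0, 1.0]] [[0.0156, 0.9943, -0.1059, 0.3887], [-0.9998, 0.0168, 0.0104, 0.0269], [0.0121, 0.1057, 0.9943, 1.1202], [0.0, 0.0, 0.0, 1.0]] dict_keys(['camera_matrix', 'pose'])
```

View pics/top0.png

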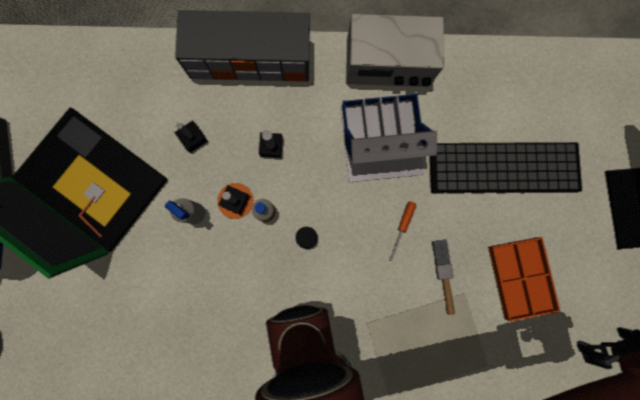

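View pics/side0.png

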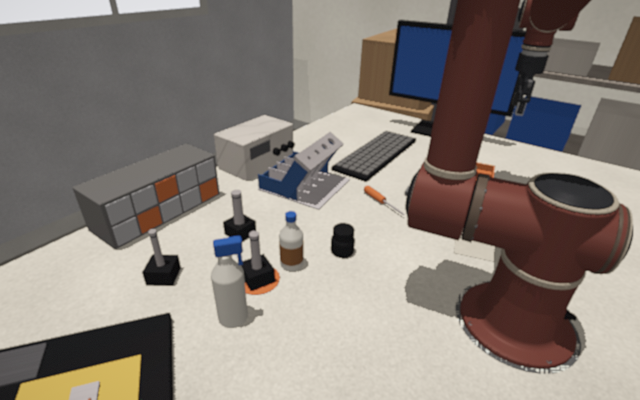

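The top view shows the mat and its block near (235,200), between the spray bottle (187,210) and the cleaner (263,210). The gauge plate is at (393,148), with its holes along its lower edge. The side view agrees with this.

```bash
cat > h.py <<'E'
from plant import *
import cv2, numpy as np
from scipy.spatial.transform import Rotation as R
def rot(): return R.from_quat(state()["tool_rot"],scalar_first=True).as_matrix()
def go(target,yaw=None):
    """world target -> tool-axes total in units of 100 mm; yaw = wanted direction of tool y, modulo pi"""
    s=state(); M=rot(); d=M.T@(np.array(target)-s["tool_pos"])*10
    a=np.arctan2(M[1,1],M[0,1]); out=""
    if yaw is not None:
        e=(yaw-a+np.pi/2)%np.pi-np.pi/2; out=f" twist total {-e*10:.2f} units"
    print("pos",s["tool_pos"].round(4),"yaw_y %.3f"%a,"move",d.round(3),"rows>=%.1f"%(np.linalg.norm(d)/.5),out)
def proj(c,P):
    p=(np.c_[np.atleast_2d(P),np.ones(len(np.atleast_2d(P)))]@np.linalg.inv(c["pose"]).T)[:,:3]*[1,-1,-1]
    q=p@np.array(c["camera_matrix"]).T; return q[:,:2]/q[:,2:]
def ray(c,uv):
    u=np.c_[np.atleast_2d(uv),np.ones(len(np.atleast_2d(uv)))]@np.linalg.inv(c["camera_matrix"]).T*[1,-1,-1]
    P=np.array(c["pose"]); return P[:3,3],u@P[:3,:3].T
def onz(c,uv,z):
    o,d=ray(c,uv); return o+d*((z-o[2])/d[:,2:])
def shot(n,name):
    c=get_calibration(n); f=grab_frame(n); cv2.imwrite(f"pics/{name}.png",f[:,:,::-1]); return c,f
E
python3 - <<'E'
from h import *
go([0.50,-0.19,0.36])
c=get_calibration("wrist");T=np.eye(4);T[:3,:3]=rot();T[:3,3]=state()["tool_pos"]
print((np.linalg.inv(T)@c["pose"]).round(3),c["camera_matrix"][0])
E
```

```text
pos [ 0.1953 -0.5937  0.2533] yaw_y -1.253 move [ 4.156 -2.883 -1.067] rows>=10.3 
[[-0.     0.945  0.327  0.085]
 [ 1.     0.    -0.001  0.001]
 [-0.001  0.327 -0.945 -0.12 ]
 [ 0.     0.     0.     1.   ]] [314.58030543   0.         324.83755426]
```

Request:
apply_moves([
  {"translation": [0.2,-0.1,-0.3],"twist": 0,"hand": 1},
  {"translation": [0.35,-0.25,-0.2],"twist": 0,"hand": 1},
  {"translation": [0.38,-0.25,-0.15],"twist": 0,"hand": 1},
  {"translation": [0.4,-0.25,-0.15],"twist": 0,"hand": 1},
  {"translation": [0.4,-0.28,-0.1],"twist": 0,"hand": 1},
  {"translation": [0.4,-0.28,-0.1],"twist": 0,"hand": 1},
  {"translation": [0.4,-0.28,-0.1],"twist": 0,"hand": 1},
  {"translation": [0.4,-0.28,0],"twist": 0,"hand": 1},
])

```text
time: 2.1
tool_pos: [0.4133, -0.3136, 0.3656]
tool_rot: [0.002, 0.987, 0.158, 0.001]
contact_force: [0.8, -0.5, -0.0]
gripper_width: 1.001
grasp_force: 0.0
```

Request:
apply_moves([
  {"translation": [0.4,-0.28,0],"twist": 0,"hand": 1},
  {"translation": [0.4,-0.28,0],"twist": 0,"hand": 1},
  {"translation": [0.4,-0.28,0],"twist": 0,"hand": 1},
  {"translation": [0,0,0],"twist": 0,"hand": 1},
  {"translation": [0,0,0],"twist": 0,"hand": 1},
])

```text
time: 2.6
tool_pos: [0.5002, -0.1967, 0.3633]
tool_rot: [0.0, 0.987, 0.159, -0.0]
contact_force: [-1.2, -0.4, -0.2]
gripper_width: 1.002
grasp_force: 0.0
```

```bash
python3 - <<'E'
from h import *
print(state()["time"],state()["joint_vel"].round(3)); go([0.56,-0.18,0.38])
c,f=shot("wrist","w1")
for q in ["gauge","stand","gauge_hole0"]:
    print(q,[(np.round(d["point"],4).tolist(),round(d["score"],2)) for d in recognise("wrist",q)])
E
```

```text
2.6 [-0.046 -0.005  0.005 -0.002  0.     0.001]
pos [ 0.5002 -0.1967  0.3633] yaw_y -1.250 move [ 0.62   0.029 -0.168] rows>=1.3 
gauge [([0.6295, -0.1798, 0.1413], 0.63)]
stand [([0.629, -0.1915, 0.1283], 0.95)]
gauge_hole0 [([0.6221, -0.1752, 0.1423], 0.85)]
```

View pics/w1.png

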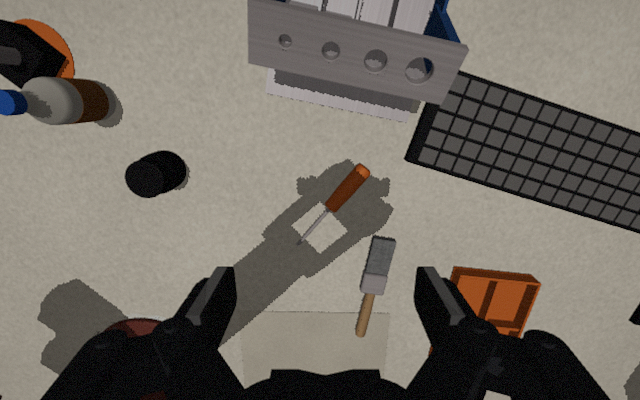

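The wrist view shows the plate across the top of the picture. Its holes are at (286,42), (331,51), (375,61) and (420,69), with the tightest on the left.

```bash
python3 - <<'E'
from h import *
c=get_calibration("wrist")
P=onz(c,[(286,42),(331,51),(375,61),(420,69)],.138); print(P.round(4)); d=P[0]-P[3]; a=np.arctan2(d[1],d[0]); print(np.linalg.norm(d),a)
m=P.mean(0); go([m[0]-0.04,m[1],.33],a)
E
```

```text
[[ 0.6151 -0.1216  0.138 ]
 [ 0.6213 -0.1663  0.138 ]
 [ 0.6264 -0.2111  0.138 ]
 [ 0.6336 -0.257   0.138 ]]
0.13664481497110378 1.7062033214026233
pos [ 0.4992 -0.1988  0.3633] yaw_y -1.255 move [0.837 0.17  0.333] rows>=1.8  twist total 1.80 units
```

Request:
apply_moves([
  {"translation": [0.42,0.08,0.17],"twist": 0.9,"hand": 1},
  {"translation": [0.42,0.08,0.17],"twist": 0.9,"hand": 1},
  {"translation": [0,0,0],"twist": 0,"hand": 1},
  {"translation": [0,0,0],"twist": 0,"hand": 1},
  {"translation": [0,0,0],"twist": 0,"hand": 1},
])

```text
time: 3.3
tool_pos: [0.5843, -0.1915, 0.3306]
tool_rot: [0.0, 0.998, 0.068, 0.001]
contact_force: [0.0, -0.1, -0.3]
gripper_width: 1.002
grasp_force: 0.0
```

```bash
python3 - <<'E'
from h import *
print(state()["joint_vel"].round(3))
c,f=shot("wrist","w2")
P=proj(c,[[0.6151,-.1216,.138],[.6213,-.1663,.138],[.6264,-.2111,.138],[.6336,-.257,.138]]);print(P)
x0,y0=(P.min(0)-50).astype(int);x1,y1=(P.max(0)+50).astype(int);x0,y0=max(x0,0),max(y0,0)
print(x0,y0,x1,y1)
cv2.imwrite("pics/w2c.png",cv2.resize(f[y0:y1,x0:x1,::-1],None,fx=2.4,fy=2.4,interpolation=2))
E
```

```text
[ 0.002 -0.026 -0.002 -0.001 -0.002  0.003]
[[257.87015714 143.59894166]
 [303.7110737  143.52998117]
 [349.45627278 144.58907843]
 [396.6181301  143.6742604 ]]
207 93 446 194
```

View pics/w2c.png

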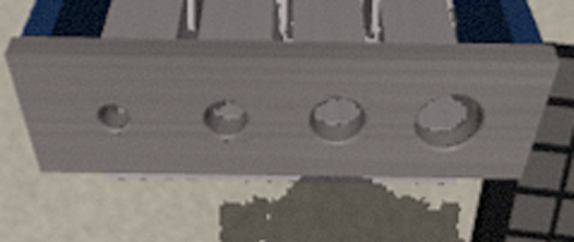

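The crop shows hole mouths at crop (113,117), (226,118), (337,119) and (449,121), and plate corners at (8,40), (557,55), (40,170) and (523,178).

```bash
cat >> h.py <<'E'
def stand_T(p):
    T=np.eye(4);T[:3,:3]=R.from_euler("z",p[2]).as_matrix();T[:3,3]=[p[0],p[1],.138]; return T   # origin: middle of hole mouths
GR=R.from_euler("y",-30,degrees=True).as_matrix()
def plate(p,L):   # L in mouth-plane frame (gauge axes, origin middle of mouths) -> world
    T=stand_T(p); return (np.atleast_2d(L)@GR.T)@T[:3,:3].T+T[:3,3]
E
python3 - <<'E'
from h import *
from scipy.optimize import least_squares
c=get_calibration("wrist")
uv=np.array([(113,117),(226,118),(337,119),(449,121)])/2.4+[207,93]
L=np.array([[0,y,0] for y in (.069,.023,-.023,-.069)])
f=lambda p:(proj(c,plate(p,L))-uv).ravel()
r=least_squares(f,[.62,-.19,.13]);print(r.x.round(4),r.fun.round(2))
C=np.array([[.03,.106,0],[.03,-.106,0],[-.03,.106,0],[-.03,-.106,0]]);cu=np.array([(8,40),(557,55),(40,170),(523,178)])/2.4+[207,93]
print((proj(c,plate(r.x,C))-cu).round(1))
g=lambda p:np.r_[2*(proj(c,plate(p,L))-uv).ravel(),(proj(c,plate(p,C))-cu).ravel()]
r=least_squares(g,r.x);print(r.x.round(4),r.fun.round(1))
print("holes",plate(r.x,L).round(4))
# top camera too
t=get_calibration("top");ft=grab_frame("top");cv2.imwrite("pics/top1.png",ft[:,:,::-1]);print(proj(t,plate(r.x,L)).round(1))
# mat scene rods from networks in top
for n in("top","side"):
  if n=="side":grab_frame(n)
  for q in["spigot_b_top","spigot_b_mid","block_b"]:
    for d in regions_of(n,q):
        ys,xs=np.nonzero(d["pixels"]);print(n,q,round(d["score"],2),len(xs),xs.min(),xs.max(),ys.min(),ys.max())
E
```

```text
[ 0.6252 -0.1862  0.1247] [ 0.08 -0.09 -0.27  0.04  0.14  0.17  0.05 -0.12]
[[-2.   5. ]
 [ 1.2  1.6]
 [-0.1  0.3]
 [-0.9 -0.8]]
[ 0.6255 -0.1862  0.1194] [ 0.3 -1.6 -0.3 -0.8  0.5 -0.1  0.3 -0.1 -1.8  4.   1.4  1.9 -0.2 -0.5
 -1.  -0.5]
holes [[ 0.6173 -0.1177  0.138 ]
 [ 0.6228 -0.1634  0.138 ]
 [ 0.6282 -0.2091  0.138 ]
 [ 0.6337 -0.2548  0.138 ]]
[[367.  149.6]
 [385.4 147.8]
 [403.8 145.9]
 [422.1 144.1]]
top spigot_b_top 0.51 107 222 236 192 202
top spigot_b_top 0.5 111 176 191 123 137
top spigot_b_mid 0.41 137 176 192 122 137
top block_b 0.76 376 219 247 186 213
top block_b 0.7 428 258 282 133 157
top block_b 0.69 487 176 206 122 150
top block_b 0.59 4717 340 435 94 181
side spigot_b_top 0.79 271 150 164 230 265
side spigot_b_mid 0.77 230 150 163 230 264
side spigot_b_mid 0.73 2630 211 247 236 327
side block_b 0.84 523 223 256 216 239
side block_b 0.65 786 242 275 254 290
```

```bash
python3 - <<'E'
from h import *
print(state()["joint_pos"].round(2)); go([0.43,0.20,0.33],1.6955)
E
```

```text
[-0.44 -0.01  1.55  0.    1.6   1.  ]
pos [ 0.5848 -0.1905  0.3297] yaw_y -1.433 move [-0.997 -4.08  -0.005] rows>=8.4  twist total 0.13 units
```

Request:
apply_moves([
  {"translation": [-0.05,-0.25,0],"twist": 0.13,"hand": 1},
  {"translation": [-0.11,-0.45,0],"twist": 0,"hand": 0.8},
  {"translation": [-0.11,-0.45,0],"twist": 0,"hand": 0.6},
  {"translation": [-0.11,-0.45,0],"twist": 0,"hand": 0.6},
  {"translation": [-0.11,-0.45,0],"twist": 0,"hand": 0.6},
  {"translation": [-0.11,-0.45,0],"twist": 0,"hand": 0.6},
  {"translation": [-0.11,-0.45,0],"twist": 0,"hand": 0.6},
  {"translation": [-0.11,-0.45,0],"twist": 0,"hand": 0.6},
])

```text
time: 4.55
tool_pos: [0.4599, 0.1381, 0.3295]
tool_rot: [-0.0, 0.998, 0.062, 0.0]
contact_force: [1.1, 0.0, 0.6]
gripper_width: 0.596
grasp_force: 0.0
```

Request:
apply_moves([
  {"translation": [-0.11,-0.45,0],"twist": 0,"hand": 0.6},
  {"translation": [-0.06,-0.2,0],"twist": 0,"hand": 0.6},
  {"translation": [0,0,0],"twist": 0,"hand": 0.6},
  {"translation": [0,0,0],"twist": 0,"hand": 0.6},
  {"translation": [0,0,0],"twist": 0,"hand": 0.6},
])

```text
time: 5.05
tool_pos: [0.4364, 0.1981, 0.3293]
tool_rot: [0.0, 0.998, 0.062, 0.0]
contact_force: [0.2, -0.8, -0.4]
gripper_width: 0.6
grasp_force: 0.0
```

```bash
python3 - <<'E'
from h import *
go([0.487,0.22,.25],1.6955)
c,f=shot("wrist","w3")
for q in["spigot_b_top","mat","block_b","cleaner_mid","spray_mid"]:
    for d in regions_of("wrist",q):
        ys,xs=np.nonzero(d["pixels"]);print(q,round(d["score"],2),len(xs),xs.min(),xs.max(),ys.min(),ys.max())
print(proj(c,[[.487,.22,.128],[.487,.22,.04]]).round(1))
E
```

```text
pos [0.4364 0.1981 0.3293] yaw_y -1.447 move [ 0.529 -0.155  0.793] rows>=1.9  twist total -0.01 units
spigot_b_top 0.32 437 293 315 101 125
mat 0.59 1936 272 344 70 146
block_b 0.85 973 371 428 0 21
block_b 0.63 1940 276 339 77 141
cleaner_mid 0.68 2171 347 399 119 172
spray_mid 0.8 5360 137 248 105 182
[[308.5 129. ]
 [311.9 121.9]]
```

View pics/w3.png

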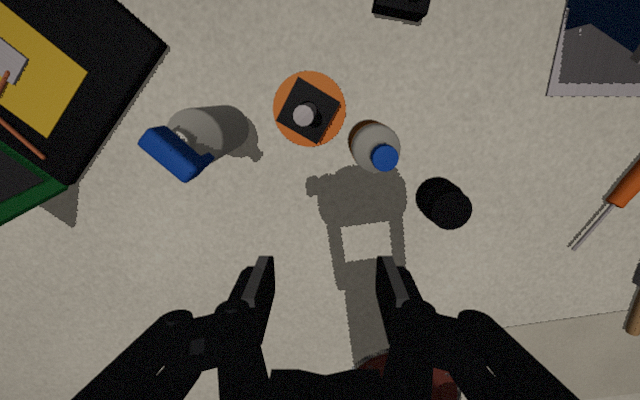

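The wrist view shows the mat at (309,108) with its block on it and the rod top at (303,115). The spray bottle is on the left and the cleaner on the right at (375,148).

```bash
python3 - <<'E'
from h import *
c=get_calibration("wrist");f=cv2.imread("pics/w3.png")
print("top",onz(c,[(303,115)],.128).round(4),"block",onz(c,[(307.5,109)],.04).round(4),"mat",onz(c,[(309.5,108)],.001).round(4))
cl=onz(c,[(385,157)],.145);print("cleaner cap",cl.round(4))
g=cv2.cvtColor(f,cv2.COLOR_BGR2GRAY)[95:135,285:325]
print(g[::2,::2])
go([0.487,0.22,.25])
E
```

```text
top [[0.4996 0.2271 0.128 ]] block [[0.5017 0.2274 0.04  ]] mat [[0.5016 0.2267 0.001 ]]
cleaner cap [[0.4714 0.1431 0.145 ]]
[[110 106  24  29  26  33  36  27  26  27  34  28  34  36  30  34  28  30
   24  31]
 [112  66  37  33  29  33  28  29  23  31  21  31  29  28  24  32  33  36
   26  21]
 [106  32  30  35  33  35  36  23  38  23  31  29  26  33  30  25  26  30
   29  27]
 [ 72  26  27  29  36  35  33  31  35  21  17   1   6  23  26  26  27  32
   32  31]
 [ 30  27  35  30  24  21  30  25  19  18  49  47  54  42  12  28  32  31
   30  35]
 [ 21  33  29  27  28  27  34 102 115 124 116  53  44  49  46  23  34  25
   19  24]
 [ 26  29  29  26  24  20 124 136 138 143 142 136 102  42  44  46  20  33
   28  32]
 [ 29  20  27  30  27 130 135 139 142 138 138 137 143  79  37  45   3  22
   24  31]
 [ 26  30  26  25  57 135 135 139 140 137 136 138 134 125  50  49   2  20
   31  25]
 [ 24  28  32  30 119 132 139 136 136 134 135 137 128 133  71  36   4   0
   22  27]
 [ 29  35  30  21 120 139 135 135 134 135 133 129 131 130  79  12   0   2
   14  20]
 [ 21  29  32  28 118 136 129 133 133 134 130 130 132 128  86  13   5  16
    0  28]
 [ 25  26  28  26  82 134 130 134 132 124 128 129 129 133  44  14  10   0
   23  27]
 [ 25  31  27  27  22 119 133 131 126 127 128 130 128 102   8   0  11   3
   15  30]
 [ 26  24  28  26  26  35 126 130 128 128 128 128 108  35   0   7   0   6
   22  18]
 [ 24  30  17  29  31  26  17  76 122 116  98  82   5   0  11   0   0  12
   22  27]
 [108  76  23  22  20  31  23   9  21  22  28  31  26  26  13   7  15  23
   26  27]
 [108 109 102  55  23  27  27  26  31  29  26  19  23  24  30  22  28  26
   24  26]
 [107 105 108 111 101  39  15  27  25  27  18  25  28  25  35  26  23  27
   30  27]
 [108 105 106 107 107 109  84  20  21  25  26  18  26  22  26  20  18  27
   16  43]]
pos [0.4363 0.1983 0.3293] yaw_y -1.447 move [ 0.53  -0.152  0.793] rows>=1.9
```

```bash
python3 - <<'E'
from h import *
t=get_calibration("top");s=get_calibration("side")
for n,c,im in(("top",t,"pics/top0.png"),("side",s,"pics/side0.png")):
    print(n,proj(c,[[.5005,.227,.128],[.5016,.2267,.04],[.5016,.2267,.001]]).round(1))
    f=cv2.imread(im);h=cv2.cvtColor(f,cv2.COLOR_BGR2HSV);m=((h[:,:,0]<14)&(h[:,:,1]>150)&(h[:,:,2]>90)).astype(np.uint8)
    k,l,st,ce=cv2.connectedComponentsWithStats(m)
    print([(st[i].tolist(),ce[i].round(1).tolist()) for i in range(1,k) if st[i][4]>60])
print(onz(t,[(235.5,201)],.001))
S=.1247;L=np.array([[0,y,0] for y in (.069,.023,-.023,-.069)]);p=[.6252,-.1862,S]
print(proj(t,plate(p,L)).round(1),proj(s,plate(p,L)).round(1))
f=cv2.imread("pics/top0.png")
a=cv2.resize(f[130:170,340:440],None,fx=7,fy=7,interpolation=2);b=cv2.resize(cv2.imread("pics/side0.png")[125:185,280:360],None,fx=5,fy=5,interpolation=2)
o=np.zeros((590,720,3),np.uint8);o[:280,:700]=a;o[285:585,:400]=b;cv2.imwrite("pics/chk.png",o)
E
```

```text
top [[226.4 194.6]
 [233.  198. ]
 [235.6 199.5]]
[([219, 184, 34, 34, 314], [238.6, 202.2]), ([79, 200, 22, 36, 62], [88.2, 218.8]), ([399, 202, 17, 30, 236], [406.9, 216.1]), ([493, 238, 67, 83, 3245], [523.6, 278.2])]
side [[253.4 232.3]
 [255.9 263.9]
 [257.  276.9]]
[([476, 163, 18, 15, 163], [484.7, 169.6]), ([155, 175, 23, 27, 378], [166.2, 188.1]), ([200, 179, 18, 22, 266], [208.4, 189.2]), ([365, 187, 20, 16, 127], [373.9, 193.9]), ([138, 207, 24, 26, 382], [149.3, 219.0]), ([245, 270, 34, 24, 224], [263.4, 286.0])]
[[0.49743681 0.2268223  0.001     ]]
[[367.  149.9]
 [385.4 147.9]
 [403.8 146. ]
 [422.1 144.1]] [[309.  156.8]
 [316.8 151. ]
 [324.2 145.5]
 [331.2 140.3]]
```

View pics/chk.png

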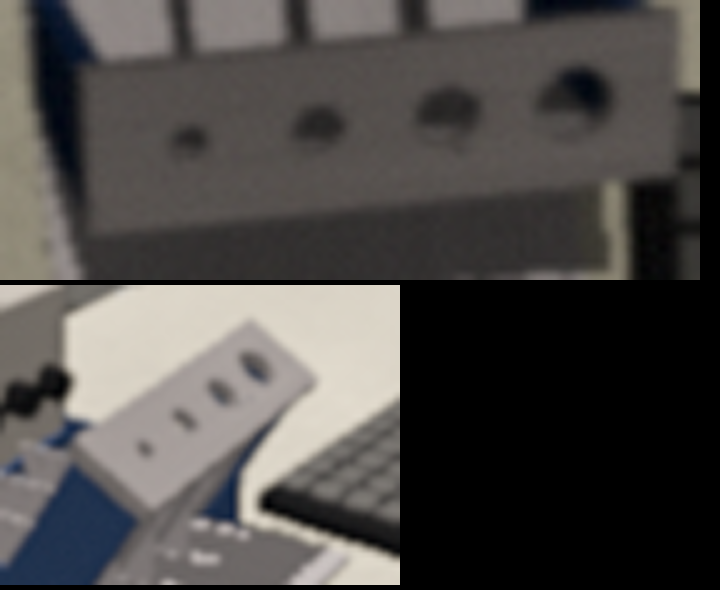

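The holes in both views agree with the fitted plate to within about 1 px, so I'll keep that fit. Next is the grasp.

```bash
python3 - <<'E'
from h import *
go([.4995,.227,.105],1.6955)
E
```

```text
pos [0.4363 0.1983 0.3293] yaw_y -1.447 move [ 0.663 -0.207  2.243] rows>=4.7  twist total -0.01 units
```

Request:
apply_moves([
  {"translation": [0.33,-0.1,0.2],"twist": 0,"hand": 0.6},
  {"translation": [0.33,-0.107,0.3],"twist": 0,"hand": 0.6},
  {"translation": [0,0,0.4],"twist": 0,"hand": 0.6},
  {"translation": [0,0,0.4],"twist": 0,"hand": 0.6},
  {"translation": [0,0,0.4],"twist": 0,"hand": 0.6},
  {"translation": [0,0,0.4],"twist": 0,"hand": 0.6},
  {"translation": [0,0,0.143],"twist": 0,"hand": 0.6},
  {"translation": [0,0,0],"twist": 0,"hand": 0.6},
])

```text
time: 6.15
tool_pos: [0.4973, 0.227, 0.1025]
tool_rot: [0.001, 0.998, 0.062, -0.003]
contact_force: [1.1, 0.1, 0.5]
gripper_width: 0.595
grasp_force: 0.0
```

Request:
apply_moves([
  {"translation": [0,0,0],"twist": 0,"hand": 0},
  {"translation": [0,0,0],"twist": 0,"hand": 0},
  {"translation": [0,0,0],"twist": 0,"hand": 0},
  {"translation": [0,0,0],"twist": 0,"hand": 0},
  {"translation": [0,0,0],"twist": 0,"hand": 0},
  {"translation": [0,0,0],"twist": 0,"hand": 0},
])

```text
time: 6.75
tool_pos: [0.501, 0.2282, 0.1082]
tool_rot: [-0.001, 0.998, 0.062, 0.003]
contact_force: [0.5, -0.4, 5.9]
gripper_width: 0.23
grasp_force: 58.6
```

Request:
apply_moves([
  {"translation": [0,0,-0.12],"twist": 0,"hand": 0},
  {"translation": [0,0,-0.12],"twist": 0,"hand": 0},
  {"translation": [0,0,0],"twist": 0,"hand": 0},
  {"translation": [-0.07,0,0],"twist": 0,"hand": 0},
  {"translation": [-0.07,0,0],"twist": 0,"hand": 0},
  {"translation": [-0.06,0,0],"twist": 0,"hand": 0},
  {"translation": [0,0,0],"twist": 0,"hand": 0},
])

```text
time: 7.45
tool_pos: [0.4801, 0.2254, 0.1304]
tool_rot: [-0.0, 0.998, 0.062, 0.002]
contact_force: [4.1, 0.5, 1.9]
gripper_width: 0.229
grasp_force: 59.5
```

Request:
apply_moves([
  {"translation": [-0.07,0,0.01],"twist": 0,"hand": 0},
  {"translation": [-0.07,0,0.015],"twist": 0,"hand": 0},
  {"translation": [-0.07,0,0.02],"twist": 0,"hand": 0},
  {"translation": [-0.07,0,0.025],"twist": 0,"hand": 0},
  {"translation": [0,0,0],"twist": 0,"hand": 0},
  {"translation": [0,0,0],"twist": 0,"hand": 0},
])

```text
time: 8.05
tool_pos: [0.4515, 0.2219, 0.1223]
tool_rot: [-0.0, 0.998, 0.062, 0.0]
contact_force: [3.8, 1.6, 1.3]
gripper_width: 0.232
grasp_force: 62.2
```

```bash
python3 - <<'E'
from h import *
s=state();print(s["contact_force"],s["tool_pos"],s["joint_pos"].round(2))
c,f=shot("side","s1")
o=cv2.resize(f[130:300,180:360,::-1],None,fx=3.3,fy=3.3,interpolation=2);cv2.imwrite("pics/s1c.png",o)
print(proj(c,[s["tool_pos"]]))
E
```

```text
[3.75074357 1.6132762  1.30079294] [0.45154914 0.22189212 0.12227787] [ 0.31 -0.12  2.01  0.    1.25  1.75]
[[272.69766992 242.17889133]]
```

View pics/s1c.png

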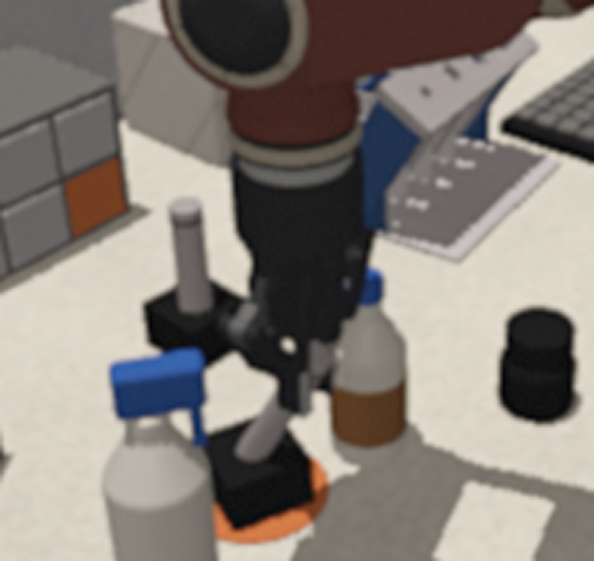

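The crop shows the rod leaning about 30° in the grip, with its foot in the socket near (245,455) and nothing else moved. I'll lift it clear before crossing the bottles.

Request:
apply_moves([
  {"translation": [0,0,-0.2],"twist": 0,"hand": 0},
  {"translation": [0,0,-0.4],"twist": 0,"hand": 0},
  {"translation": [0,0,-0.45],"twist": 0,"hand": 0},
  {"translation": [0,0,-0.45],"twist": 0,"hand": 0},
  {"translation": [0,0,-0.3],"twist": 0,"hand": 0},
  {"translation": [0,0,0],"twist": 0,"hand": 0},
  {"translation": [0,0,0],"twist": 0,"hand": 0},
  {"translation": [0,0,0],"twist": 0,"hand": 0},
])

```text
time: 8.9
tool_pos: [0.4496, 0.2212, 0.2982]
tool_rot: [0.001, 0.998, 0.062, -0.004]
contact_force: [-0.9, -0.0, -1.6]
gripper_width: 0.228
grasp_force: 61.7
```

```bash
cat >> h.py <<'E'
PS=[.6252,-.1862,.1247]; HY=(.069,.023,-.023,-.069)
def footgo(k,dz,ft,dx=0,dy=0):
    """bring foot (tool-frame offset ft) to hole k at height dz above the mouth along plate normal"""
    P=plate(PS,[[dx,HY[k]+dy,dz]])[0]; go(P-rot()@np.array(ft),PS[2]+np.pi/2)
E
python3 - <<'E'
from h import *
s=state();print(s["contact_force"].round(1),s["gripper_width"])
c,f=shot("wrist","w4"); cs,fs=shot("side","s2")
M=rot();p=s["tool_pos"]
for th in (25,30,35):
    t=np.radians(th);a=np.array([np.sin(t),0,np.cos(t)])
    F=[p+M@(np.array([0,0,.003])+a*l) for l in (-.023,.05,.097)]
    print(th,proj(c,F).round(1).tolist(),proj(cs,F).round(1).tolist())
u,v=proj(cs,[F[1]])[0].astype(int)
a=cv2.resize(f[200:400,220:420,::-1],None,fx=2,fy=2,interpolation=2);x0,y0=u-40,v-40;print("side crop",x0,y0)
b=cv2.resize(fs[y0:y0+80,x0:x0+80,::-1],(400,400),interpolation=2)
cv2.imwrite("pics/p4.png",np.hstack([a,b]))
E
```

```text
[-0.9 -0.  -1.6] 0.22765745819748298
25 [[323.5, 342.9], [323.8, 213.2], [323.9, 163.5]] [[273.8, 157.5], [261.8, 185.7], [255.0, 201.9]]
30 [[323.6, 344.7], [323.8, 208.1], [323.9, 153.4]] [[274.6, 158.2], [260.1, 184.2], [251.7, 199.2]]
35 [[323.6, 346.0], [323.8, 203.2], [323.9, 143.5]] [[275.5, 159.0], [258.4, 182.7], [248.7, 196.3]]
side crop 218 142
```

View pics/p4.png

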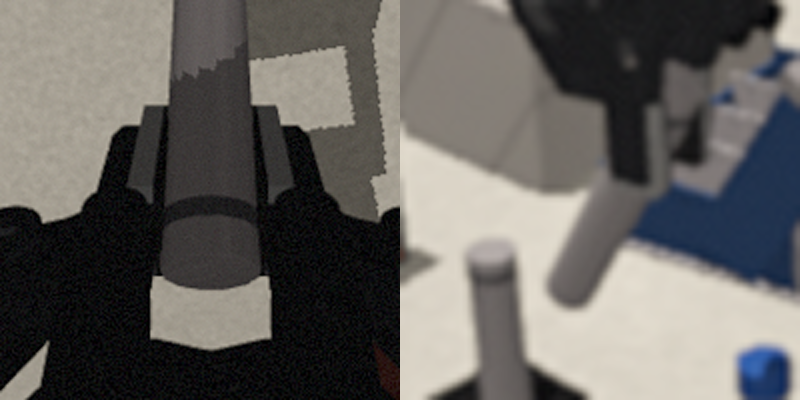

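The wrist crop shows the rod centred between the pads. In the side crop it leans, with the foot near crop (571,294), which is about (252,201) in the full picture.

```bash
python3 - <<'E'
from h import *
f=cv2.imread("pics/w4.png",0)
for c0 in (314,324,334): print(c0,f[126:190:2,c0-1:c0+2].mean(1).astype(int).tolist())
for r in (170,180,190): print(r,f[r,295:355:2].tolist())
c=get_calibration("wrist");cs=get_calibration("side");M=rot();p=state()["tool_pos"]
# silhouettes of the foot circle
for th in (27,29,31):
  for s in (.094,.097,.100):
    t=np.radians(th);a=np.array([np.sin(t),0,np.cos(t)]);b=np.array([np.cos(t),0,-np.sin(t)])
    ph=np.linspace(0,2*np.pi,60)[:,None];C=np.array([0,0,.003])+a*s+.0105*(np.cos(ph)*b+np.sin(ph)*[[0,1,0]])
    C=C@M.T+p;q=proj(c,C);w=proj(cs,C);print(th,s,"wrist rows",q[:,1].min().round(1),q[:,1].max().round(1),"side rows",w[:,1].max().round(1),"cols",w[:,0].min().round(1),w[:,0].max().round(1))
E
```

```text
314 [12, 15, 24, 24, 29, 26, 26, 24, 55, 82, 82, 83, 80, 84, 84, 85, 83, 84, 84, 85, 85, 83, 85, 85, 84, 84, 85, 88, 86, 85, 87, 87]
324 [25, 25, 29, 16, 7, 21, 26, 89, 88, 89, 90, 90, 90, 88, 90, 89, 87, 89, 90, 90, 91, 91, 89, 90, 91, 89, 91, 88, 89, 91, 90, 90]
334 [16, 9, 19, 25, 20, 25, 7, 9, 70, 84, 82, 86, 85, 82, 85, 85, 86, 84, 85, 85, 84, 84, 88, 83, 86, 85, 85, 85, 85, 85, 84, 86]
170 [160, 159, 157, 163, 159, 157, 169, 57, 79, 83, 87, 89, 91, 91, 91, 87, 93, 95, 90, 88, 88, 79, 65, 79, 84, 88, 90, 87, 85, 86]
180 [158, 158, 159, 161, 133, 123, 76, 72, 80, 86, 89, 89, 94, 92, 90, 88, 93, 97, 89, 86, 86, 81, 74, 70, 84, 76, 77, 84, 89, 86]
190 [166, 167, 160, 159, 119, 84, 76, 73, 82, 85, 91, 89, 93, 87, 92, 91, 95, 92, 95, 86, 88, 83, 75, 64, 83, 85, 80, 84, 85, 83]
27 0.094 wrist rows 149.5 174.4 side rows 203.8 cols 248.7 259.1
27 0.097 wrist rows 146.7 171.6 side rows 204.8 cols 248.3 258.6
27 0.1 wrist rows 144.0 168.8 side rows 205.7 cols 247.9 258.1
29 0.094 wrist rows 145.6 170.5 side rows 202.8 cols 247.5 257.8
29 0.097 wrist rows 142.7 167.5 side rows 203.8 cols 247.1 257.3
29 0.1 wrist rows 139.9 164.6 side rows 204.7 cols 246.6 256.8
31 0.094 wrist rows 141.8 166.5 side rows 201.8 cols 246.4 256.5
31 0.097 wrist rows 138.8 163.5 side rows 202.7 cols 245.8 256.0
31 0.1 wrist rows 135.8 160.5 side rows 203.6 cols 245.3 255.4
```

```bash
python3 - <<'E'
from h import *
footgo(0,.05,[.049,0,.0879]); footgo(0,.012,[.049,0,.0879])
E
```

```text
pos [0.4499 0.2213 0.2986] yaw_y -1.446 move [0.499 3.571 0.292] rows>=7.2  twist total 0.00 units
pos [0.4499 0.2213 0.2986] yaw_y -1.446 move [0.691 3.57  0.62 ] rows>=7.4  twist total 0.00 units
```

Request:
apply_moves([
  {"translation": [0.02,0.25,0],"twist": 0,"hand": 0},
  {"translation": [0.07,0.45,0],"twist": 0,"hand": 0},
  {"translation": [0.07,0.45,0],"twist": 0,"hand": 0},
  {"translation": [0.07,0.45,0],"twist": 0,"hand": 0},
  {"translation": [0.07,0.45,0.05],"twist": 0,"hand": 0},
  {"translation": [0.07,0.45,0.08],"twist": 0,"hand": 0},
  {"translation": [0.07,0.45,0.08],"twist": 0,"hand": 0},
  {"translation": [0.06,0.4,0.08],"twist": 0,"hand": 0},
])

```text
time: 9.8
tool_pos: [0.542, -0.1064, 0.2707]
tool_rot: [-0.001, 0.998, 0.062, -0.002]
contact_force: [0.7, 0.6, -1.5]
gripper_width: 0.231
grasp_force: 61.7
```

Request:
apply_moves([
  {"translation": [0,0.22,0],"twist": 0,"hand": 0},
  {"translation": [0,0,0],"twist": 0,"hand": 0},
  {"translation": [0,0,0],"twist": 0,"hand": 0},
  {"translation": [0,0,0],"twist": 0,"hand": 0},
])

```text
time: 10.2
tool_pos: [0.545, -0.1252, 0.2724]
tool_rot: [-0.0, 0.998, 0.063, -0.001]
contact_force: [-0.4, 0.9, -2.0]
gripper_width: 0.231
grasp_force: 61.7
```

```bash
python3 - <<'E'
from h import *
ft=[.049,0,.0879]
footgo(0,.012,ft);footgo(0,.0,ft)
c,f=shot("wrist","w5");cs,fs=shot("side","s5")
s=state();F=s["tool_pos"]+rot()@ft;print(F,proj(c,[F]).round(1),proj(cs,[F]).round(1),"holes",proj(c,plate(PS,[[0,y,0] for y in HY])).round(1).tolist(),proj(cs,plate(PS,[[0,y,0] for y in HY])).round(1).tolist())
g=cv2.imread("pics/w5.png",0);print(g[100:200:3,323:326].mean(1).astype(int).tolist())
a=cv2.resize(f[80:280,200:420,::-1],None,fx=1.9,fy=1.9,interpolation=2)
u,v=proj(cs,[F])[0].astype(int);b=cv2.resize(fs[v-38:v+38,u-38:u+38,::-1],(380,380),interpolation=2);print(u-38,v-38)
cv2.imwrite("pics/p5.png",np.hstack([a,b]))
E
```

```text
pos [ 0.545  -0.1252  0.2724] yaw_y -1.445 move [0.172 0.017 0.36 ] rows>=0.8  twist total 0.01 units
pos [ 0.545  -0.1252  0.2724] yaw_y -1.445 move [0.232 0.017 0.464] rows>=1.0  twist total 0.01 units
[ 0.59376911 -0.1188615   0.18502708] [[323.8 152.3]] [[316.  143.4]] holes [[326.2, 112.4], [385.5, 112.5], [444.8, 112.6], [504.0, 112.7]] [[309.0, 156.8], [316.8, 151.0], [324.2, 145.5], [331.2, 140.3]]
[108, 105, 72, 100, 102, 94, 91, 119, 111, 109, 112, 109, 110, 99, 92, 93, 92, 93, 93, 92, 94, 92, 93, 94, 96, 94, 94, 93, 92, 94, 92, 94, 94, 93]
277 105
```

View pics/p5.png

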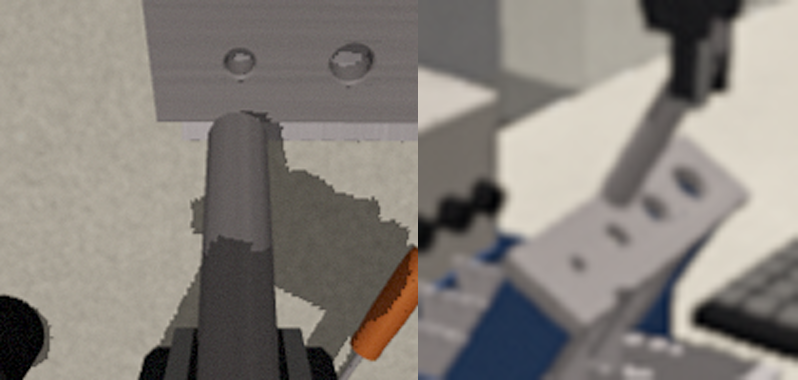

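The wrist crop shows hole 0 at about (326,112), where it was predicted, with the rod in line below it. The side crop shows the rod square to the plate. I'll approach now.

Request:
apply_moves([
  {"translation": [0.09,0.01,0.18],"twist": 0,"hand": 0},
  {"translation": [0.09,0.007,0.18],"twist": 0,"hand": 0},
  {"translation": [0.025,0,0.043],"twist": 0,"hand": 0},
  {"translation": [0.01,0,0.017],"twist": 0,"hand": 0},
  {"translation": [0,0,0],"twist": 0,"hand": 0},
  {"translation": [0,0,0],"twist": 0,"hand": 0},
])

```text
time: 10.9
tool_pos: [0.5672, -0.1253, 0.2323]
tool_rot: [0.0, 0.998, 0.062, 0.001]
contact_force: [-0.2, -0.4, -1.6]
gripper_width: 0.228
grasp_force: 61.7
```

```bash
python3 - <<'E'
from h import *
footgo(0,0,[.049,0,.0879]);print(state()["contact_force"])
E
```

```text
pos [ 0.5672 -0.1253  0.2323] yaw_y -1.446 move [ 0.009 -0.014  0.065] rows>=0.1  twist total 0.00 units
[-0.20943626 -0.39565725 -1.63707041]
```

Request:
apply_moves([
  {"translation": [0.005,-0.01,0.04],"twist": 0,"hand": 0},
  {"translation": [0.005,0,0.02],"twist": 0,"hand": 0},
  {"translation": [0.005,0,0.01],"twist": 0,"hand": 0},
  {"translation": [0,0,0],"twist": 0,"hand": 0},
  {"translation": [0,0,0],"twist": 0,"hand": 0},
])

```text
time: 11.4
tool_pos: [0.568, -0.1243, 0.2265]
tool_rot: [0.0, 0.998, 0.062, -0.0]
contact_force: [-6.4, 1.2, 8.6]
gripper_width: 0.232
grasp_force: 62.9
```

```bash
python3 - <<'E'
from h import *
ft=[.049,0,.0879];footgo(0,0,ft);footgo(1,.015,ft);print(state()["contact_force"])
c,f=shot("wrist","w6");g=cv2.cvtColor(f,cv2.COLOR_RGB2GRAY);print(g[80:150:2,323:327].mean(1).astype(int).tolist())
h=proj(c,plate(PS,[[0,y,0] for y in HY]));print(h.round(1))
ph=np.linspace(0,6.283,60)[:,None]
print("expected tip row if centred",proj(c,plate(PS,[[0,HY[0],0]]+.0105*np.c_[np.cos(ph),np.sin(ph),0*ph]))[:,1].min())
print([g[r,285:365:3].tolist() for r in (125,140)])
E
```

```text
pos [ 0.568  -0.1243  0.2265] yaw_y -1.446 move [ 0.001 -0.005  0.006] rows>=0.0  twist total 0.00 units
pos [ 0.568  -0.1243  0.2265] yaw_y -1.446 move [-0.074  0.455 -0.123] rows>=1.0  twist total 0.00 units
[-6.36384813  1.15518544  8.55009223]
[117, 117, 118, 118, 118, 119, 117, 121, 119, 119, 119, 117, 101, 100, 99, 103, 102, 109, 112, 114, 111, 110, 113, 115, 111, 112, 114, 115, 114, 114, 97, 97, 97, 100, 98]
[[323.1 152.2]
 [392.5 152.2]
 [461.9 152.2]
 [531.2 152.2]]
expected tip row if centred 139.39397194646455
[[117, 114, 116, 111, 115, 116, 114, 116, 113, 115, 112, 112, 116, 113, 114, 111, 111, 114, 113, 117, 114, 110, 111, 112, 114, 113, 113], [112, 115, 113, 113, 112, 112, 113, 113, 113, 112, 110, 99, 96, 97, 100, 105, 111, 111, 111, 110, 110, 110, 112, 113, 112, 110, 111]]
```

Contact of about 10 N, with the foot centred on hole 0. Now I'll step to hole 1.

Request:
apply_moves([
  {"translation": [-0.075,0,-0.13],"twist": 0,"hand": 0},
  {"translation": [0,0.225,0],"twist": 0,"hand": 0},
  {"translation": [0,0.225,0],"twist": 0,"hand": 0},
  {"translation": [0,0,0],"twist": 0,"hand": 0},
  {"translation": [0.03,0,0.06],"twist": 0,"hand": 0},
  {"translation": [0,0,0],"twist": 0,"hand": 0},
])

```text
time: 12.05
tool_pos: [0.5689, -0.1686, 0.2298]
tool_rot: [-0.001, 0.998, 0.063, -0.001]
contact_force: [-0.6, 1.2, -1.1]
gripper_width: 0.231
grasp_force: 61.7
```

```bash
python3 - <<'E'
from h import *
ft=[.049,0,.0879];footgo(1,0,ft);print(state()["contact_force"])
E
```

```text
pos [ 0.5689 -0.1686  0.2298] yaw_y -1.446 move [0.048 0.016 0.039] rows>=0.1  twist total 0.00 units
[-0.57606599  1.16908553 -1.05669299]
```

Request:
apply_moves([
  {"translation": [0.03,0.015,0.01],"twist": 0,"hand": 0},
  {"translation": [0.018,0,0.02],"twist": 0,"hand": 0},
  {"translation": [0.005,0,0.015],"twist": 0,"hand": 0},
  {"translation": [0,0,0],"twist": 0,"hand": 0},
  {"translation": [0,0,0],"twist": 0,"hand": 0},
])

```text
time: 12.55
tool_pos: [0.5749, -0.1699, 0.2274]
tool_rot: [-0.0, 0.998, 0.063, 0.0]
contact_force: [-3.9, 1.1, 4.7]
gripper_width: 0.227
grasp_force: 62.4
```

```bash
python3 - <<'E'
from h import *
ft=[.049,0,.0879];footgo(1,0,ft);print(state()["contact_force"])
c,f=shot("wrist","w7");g=cv2.cvtColor(f,cv2.COLOR_RGB2GRAY);print(g[110:160:2,323:327].mean(1).astype(int).tolist())
print(proj(c,plate(PS,[[0,y,0] for y in HY])).round(1))
E
```

```text
pos [ 0.5749 -0.1699  0.2274] yaw_y -1.446 move [-0.011 -0.005  0.015] rows>=0.0  twist total 0.01 units
[-3.89863067  1.06222613  4.66132017]
[104, 107, 106, 112, 118, 119, 118, 116, 117, 120, 118, 115, 117, 119, 122, 104, 104, 104, 104, 103, 103, 102, 103, 104, 104]
[[254.1 153.8]
 [323.2 153.9]
 [392.2 153.9]
 [461.2 153.9]]
```

Hole 1 blocks it too. The grip width of about 0.23 also points to the 21 mm rod. On to hole 2.

Request:
apply_moves([
  {"translation": [-0.075,0,-0.13],"twist": 0,"hand": 0},
  {"translation": [0,0.225,0],"twist": 0,"hand": 0},
  {"translation": [0,0.225,0],"twist": 0,"hand": 0},
  {"translation": [0,0,0],"twist": 0,"hand": 0},
  {"translation": [0.03,0,0.06],"twist": 0,"hand": 0},
  {"translation": [0,0,0],"twist": 0,"hand": 0},
  {"translation": [0,0,0],"twist": 0,"hand": 0},
])

```text
time: 13.3
tool_pos: [0.5757, -0.2145, 0.2328]
tool_rot: [-0.0, 0.998, 0.063, -0.0]
contact_force: [0.9, -0.1, -0.7]
gripper_width: 0.231
grasp_force: 61.7
```

```bash
python3 - <<'E'
from h import *
ft=[.049,0,.0879];footgo(2,0.003,ft);print(state()["contact_force"])
c,f=shot("wrist","w8");g=cv2.cvtColor(f,cv2.COLOR_RGB2GRAY)
s=state();F=s["tool_pos"]+rot()@ft;print(proj(c,[F]),proj(c,plate(PS,[[0,y,0] for y in HY])).round(1))
a=cv2.resize(f[100:220,220:500,::-1],None,fx=2.8,fy=2.8,interpolation=2);cv2.imwrite("pics/p8.png",a)
E
```

```text
pos [ 0.5757 -0.2145  0.2328] yaw_y -1.445 move [0.022 0.012 0.043] rows>=0.1  twist total 0.01 units
[ 0.85061505 -0.10342665 -0.69023801]
[[324.10240556 152.41464883]] [[189.8 145.2]
 [257.7 145.2]
 [325.6 145.3]
 [393.5 145.3]]
```

View pics/p8.png

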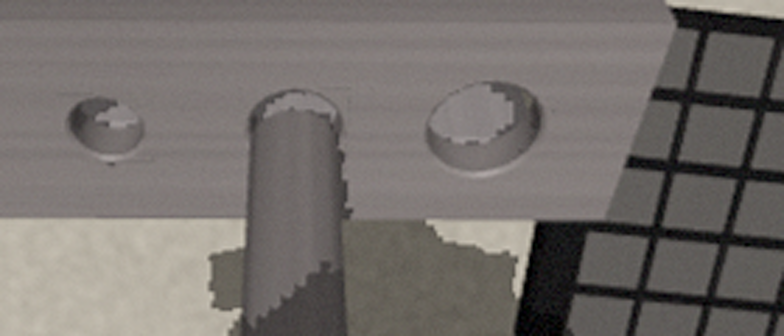

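The crop shows hole 2 centred near (325.5,145) and the rod foot just in front of it, about 1 mm to the left. I'll centre it and press in.

Request:
apply_moves([
  {"translation": [0.022,0.012,0.043],"twist": 0,"hand": 0},
  {"translation": [0,0,0],"twist": 0,"hand": 0},
  {"translation": [0.015,0,0.026],"twist": 0,"hand": 0},
  {"translation": [0.015,0,0.026],"twist": 0,"hand": 0},
  {"translation": [0,0,0],"twist": 0,"hand": 0},
])

```text
time: 13.85
tool_pos: [0.5805, -0.2162, 0.2271]
tool_rot: [0.0, 0.998, 0.062, -0.001]
contact_force: [-9.8, 1.3, 10.7]
gripper_width: 0.229
grasp_force: 63.3
```

```bash
python3 - <<'E'
from h import *
ft=[.049,0,.0879];footgo(2,0.0,ft);print(state()["contact_force"])
E
```

```text
pos [ 0.5805 -0.2162  0.2271] yaw_y -1.446 move [-0.007 -0.013  0.011] rows>=0.0  twist total 0.00 units
[-9.81235941  1.25481837 10.68057277]
```

Request:
apply_moves([
  {"translation": [-0.01,-0.007,-0.008],"twist": 0,"hand": 0},
  {"translation": [-0.006,-0.006,0.012],"twist": 0,"hand": 0},
  {"translation": [0.01,0,0.017],"twist": 0,"hand": 0},
  {"translation": [0,0,0],"twist": 0,"hand": 0},
])

```text
time: 14.25
tool_pos: [0.5801, -0.2159, 0.2267]
tool_rot: [0.002, 0.998, 0.062, -0.0]
contact_force: [-12.5, -0.5, 16.3]
gripper_width: 0.229
grasp_force: 63.8
```

```bash
python3 - <<'E'
from h import *
ft=[.049,0,.0879];footgo(2,0.0,ft);print(state()["contact_force"])
c,f=shot("wrist","w9");a=cv2.resize(f[100:220,220:500,::-1],None,fx=2.8,fy=2.8,interpolation=2);cv2.imwrite("pics/p9.png",a)
g=cv2.cvtColor(f,cv2.COLOR_RGB2GRAY);h=proj(c,plate(PS,[[0,HY[2],0]]))[0];print(h)
for r in (145,155,165):print(r,g[r,296:356:2].tolist())
print(g[125:160,322:326].mean(1).astype(int).tolist())
E
```

```text
pos [ 0.5801 -0.2159  0.2267] yaw_y -1.446 move [-0.005 -0.011  0.008] rows>=0.0  twist total -0.00 units
[-12.45353049  -0.48328937  16.28412805]
[322.25574809 153.17987801]
145 [124, 125, 124, 124, 124, 125, 85, 87, 90, 98, 100, 104, 107, 106, 107, 107, 112, 108, 103, 101, 95, 125, 126, 124, 127, 125, 125, 125, 123, 124]
155 [126, 125, 122, 125, 108, 70, 78, 75, 93, 102, 102, 107, 107, 106, 104, 109, 110, 109, 101, 99, 100, 85, 70, 128, 126, 124, 124, 125, 126, 123]
165 [128, 127, 130, 127, 128, 127, 101, 85, 96, 99, 102, 105, 108, 107, 107, 112, 112, 111, 105, 98, 99, 88, 78, 103, 132, 127, 129, 129, 131, 130]
[124, 127, 129, 129, 126, 124, 123, 124, 126, 126, 125, 126, 126, 129, 118, 108, 106, 106, 107, 105, 107, 106, 107, 107, 106, 108, 107, 106, 106, 107, 105, 107, 107, 105, 106]
```

Request:
apply_moves([
  {"translation": [-0.02,0,-0.035],"twist": 0,"hand": 0},
  {"translation": [0,-0.012,0],"twist": 0,"hand": 0},
  {"translation": [0,0,0],"twist": 0,"hand": 0},
  {"translation": [0,0,0],"twist": 0,"hand": 0},
])

```text
time: 14.7
tool_pos: [0.5786, -0.2142, 0.2261]
tool_rot: [0.001, 0.998, 0.062, 0.0]
contact_force: [-3.0, -2.5, 4.2]
gripper_width: 0.228
grasp_force: 62.3
```

```bash
cat >> h.py <<'E'
def look(ft,k,name):
    s=state();print("F",s["contact_force"].round(1));footgo(k,0.0,ft)
    c,f=shot("wrist",name);g=cv2.cvtColor(f,cv2.COLOR_RGB2GRAY).astype(int);h=proj(c,plate(PS,[[0,HY[k],0]]))[0]
    print("hole",h.round(1),"foot est",proj(c,[s["tool_pos"]+rot()@ft])[0].round(1))
    for r in (160,168,176):print(r,g[r,300:350].tolist())
    print("col",g[120:165,322:326].mean(1).astype(int).tolist())
E
python3 - <<'E'
from h import *
look([.049,0,.0879],2,"w10")
E
```

```text
F [-3.  -2.5  4.2]
pos [ 0.5786 -0.2142  0.2261] yaw_y -1.446 move [0.006 0.008 0.002] rows>=0.0  twist total -0.00 units
hole [325.2 151.6] foot est [323.9 152.6]
160 [121, 121, 123, 122, 119, 121, 122, 125, 113, 85, 79, 90, 98, 99, 98, 103, 103, 104, 109, 104, 109, 110, 108, 109, 107, 108, 109, 113, 110, 112, 110, 108, 105, 98, 105, 103, 101, 96, 90, 79, 78, 85, 94, 111, 121, 124, 127, 124, 123, 123]
168 [128, 124, 129, 127, 126, 129, 126, 125, 101, 75, 79, 94, 99, 100, 100, 105, 101, 108, 105, 107, 108, 107, 109, 110, 103, 105, 109, 106, 113, 109, 111, 109, 106, 100, 100, 105, 104, 98, 96, 86, 81, 69, 90, 96, 96, 120, 126, 129, 131, 128]
176 [126, 126, 124, 127, 124, 126, 125, 122, 91, 72, 87, 94, 100, 103, 99, 100, 107, 104, 107, 105, 110, 108, 106, 108, 105, 109, 110, 110, 111, 110, 114, 109, 105, 106, 103, 100, 99, 100, 94, 88, 84, 69, 69, 66, 116, 127, 127, 126, 127, 127]
col [120, 120, 122, 123, 127, 130, 128, 128, 124, 123, 123, 124, 124, 126, 126, 125, 127, 130, 103, 101, 107, 106, 107, 107, 107, 107, 106, 105, 107, 107, 107, 106, 106, 107, 107, 108, 106, 107, 107, 107, 108, 106, 108, 108, 107]
```

Request:
apply_moves([
  {"translation": [0.01,0,0.017],"twist": 0,"hand": 0},
  {"translation": [0.01,0,0.017],"twist": 0,"hand": 0},
  {"translation": [0.01,0,0.017],"twist": 0,"hand": 0},
  {"translation": [0,0,0],"twist": 0,"hand": 0},
])

```text
time: 15.15
tool_pos: [0.5812, -0.2131, 0.2187]
tool_rot: [-0.0, 0.998, 0.062, -0.001]
contact_force: [1.5, -2.0, -1.9]
gripper_width: 0.23
grasp_force: 61.7
```

```bash
python3 - <<'E'
from h import *
look([.049,0,.0879],2,"w11")
E
```

```text
F [ 1.5 -2.  -1.9]
pos [ 0.5812 -0.2131  0.2187] yaw_y -1.446 move [-0.019  0.018 -0.072] rows>=0.2  twist total 0.00 units
hole [326.7 157.5] foot est [323.9 152.6]
160 [122, 125, 124, 122, 126, 123, 127, 123, 104, 80, 79, 87, 97, 99, 104, 106, 102, 105, 106, 112, 111, 108, 107, 108, 108, 111, 108, 110, 113, 114, 113, 107, 104, 102, 104, 104, 102, 98, 90, 82, 78, 67, 57, 101, 119, 119, 124, 124, 125, 126]
168 [126, 126, 125, 128, 124, 125, 123, 127, 102, 79, 83, 92, 101, 101, 102, 102, 103, 107, 107, 108, 110, 109, 109, 108, 105, 107, 111, 111, 113, 110, 112, 107, 102, 101, 102, 102, 101, 98, 91, 83, 81, 67, 114, 126, 124, 120, 124, 128, 127, 126]
176 [130, 129, 129, 130, 131, 129, 131, 124, 93, 79, 86, 96, 100, 98, 103, 104, 108, 108, 108, 111, 106, 111, 109, 109, 112, 109, 109, 111, 112, 112, 110, 112, 106, 104, 101, 101, 100, 100, 96, 90, 85, 77, 64, 66, 116, 134, 130, 131, 130, 131]
col [126, 127, 128, 127, 128, 123, 122, 121, 123, 126, 130, 130, 129, 127, 124, 125, 125, 125, 126, 127, 127, 127, 130, 127, 91, 96, 109, 107, 108, 108, 108, 108, 109, 108, 107, 108, 107, 107, 107, 108, 108, 108, 106, 108, 107]
```

It has entered hole 2 and moves freely. I'll keep feeding it, nudged back sideways.

Request:
apply_moves([
  {"translation": [0.02,0.008,0.035],"twist": 0,"hand": 0},
  {"translation": [0.025,0.004,0.043],"twist": 0,"hand": 0},
  {"translation": [0.025,0,0.043],"twist": 0,"hand": 0},
  {"translation": [0,0,0],"twist": 0,"hand": 0},
])

```text
time: 15.6
tool_pos: [0.5882, -0.2132, 0.2068]
tool_rot: [-0.001, 0.998, 0.063, -0.001]
contact_force: [-0.5, -0.6, -1.9]
gripper_width: 0.232
grasp_force: 61.7
```

```bash
python3 - <<'E'
from h import *
print(state()["contact_force"],state()["ft_torque"]);footgo(2,-.02,[.049,0,.0879]);footgo(2,-.058,[.049,0,.0879])
E
```

```text
[-0.45754884 -0.64807088 -1.94638238] [-0.01450917  0.00300101 -0.00132938]
pos [ 0.5882 -0.2132  0.2068] yaw_y -1.446 move [ 0.013  0.01  -0.019] rows>=0.0  twist total 0.00 units
pos [ 0.5882 -0.2132  0.2068] yaw_y -1.446 move [0.203 0.01  0.31 ] rows>=0.7  twist total 0.00 units
```

Request:
apply_moves([
  {"translation": [0.035,0.005,0.05],"twist": 0,"hand": 0},
  {"translation": [0.033,0.005,0.052],"twist": 0,"hand": 0},
  {"translation": [0.033,0,0.052],"twist": 0,"hand": 0},
  {"translation": [0.033,0,0.052],"twist": 0,"hand": 0},
  {"translation": [0.033,0,0.052],"twist": 0,"hand": 0},
  {"translation": [0.033,0,0.052],"twist": 0,"hand": 0},
  {"translation": [0.01,0,0.02],"twist": 0,"hand": 0},
  {"translation": [0,0,0],"twist": 0,"hand": 0},
])

```text
time: 16.4
tool_pos: [0.608, -0.2112, 0.1727]
tool_rot: [-0.001, 0.998, 0.062, -0.002]
contact_force: [-4.2, 1.7, -5.1]
gripper_width: 0.23
grasp_force: 61.7
```

```bash
python3 - <<'E'
from h import *
print(state()["contact_force"],state()["ft_torque"]);footgo(2,-.06,[.049,0,.0879])
E
```

```text
[-4.17705002  1.69049194 -5.10950904] [0.36932897 0.86031336 0.05436612]
pos [ 0.608  -0.2112  0.1727] yaw_y -1.446 move [ 0.016  0.006 -0.015] rows>=0.0  twist total 0.00 units
```

The rod is about 60 mm through. I'll release it so that it slides down.

Request:
apply_moves([
  {"translation": [0,0,0],"twist": 0,"hand": 0.5},
  {"translation": [0,0,0],"twist": 0,"hand": 0.5},
  {"translation": [0,0,0],"twist": 0,"hand": 0.5},
  {"translation": [0,0,0],"twist": 0,"hand": 0.5},
  {"translation": [-0.05,0,-0.2],"twist": 0,"hand": 0.5},
  {"translation": [-0.1,0,-0.4],"twist": 0,"hand": 0.5},
  {"translation": [-0.1,0,-0.4],"twist": 0,"hand": 0.5},
  {"translation": [0,0,0],"twist": 0,"hand": 0.5},
])

```text
time: 17.2
tool_pos: [0.5869, -0.2169, 0.2842]
tool_rot: [0.004, 0.998, 0.062, 0.006]
contact_force: [1.1, 0.4, 1.2]
gripper_width: 0.5
grasp_force: 0.0
```

```bash
python3 - <<'E'
from h import *
print(state()["contact_force"],state()["tool_pos"])
c,f=shot("wrist","w12");t,ft=shot("top","t12")
a=cv2.resize(f[20:260,180:480,::-1],(500,400),interpolation=2);b=cv2.resize(ft[90:190,330:450,::-1],(300,250),interpolation=2)
o=np.zeros((400,800,3),np.uint8);o[:,:500]=a;o[:250,500:]=b;cv2.imwrite("pics/p12.png",o)
E
```

```text
[1.10116297 0.36321543 1.22545906] [ 0.58688711 -0.21686436  0.28424776]
```

View pics/p12.png

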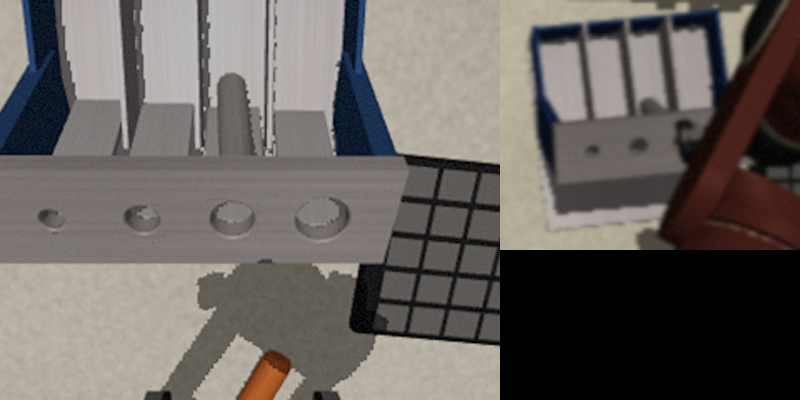

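The crop shows hole 2 empty and the rod lying in lane 2 below the plate, its end at crop (231,75). I'll check that it is at rest, then hand in.

Request:
apply_moves([
  {"translation": [0,0,0],"twist": 0,"hand": 0.5},
  {"translation": [0,0,0],"twist": 0,"hand": 0.5},
  {"translation": [0,0,0],"twist": 0,"hand": 0.5},
  {"translation": [0,0,0],"twist": 0,"hand": 0.5},
  {"translation": [0,0,0],"twist": 0,"hand": 0.5},
])

```text
time: 17.8
tool_pos: [0.5845, -0.2151, 0.2746]
tool_rot: [-0.0, 0.998, 0.062, -0.0]
contact_force: [0.6, -0.1, 0.3]
gripper_width: 0.501
grasp_force: 0.0
```

```bash
python3 - <<'E'
from h import *
c,f=shot("wrist","w13");a=cv2.imread("pics/w12.png",0).astype(int);b=cv2.imread("pics/w13.png",0).astype(int)
print(a[55:80,318].tolist(),b[55:80,318].tolist())
o,d=ray(c,[(318.6,65)])
for z in(.02,.04,.06):
    P=onz(c,[(318.6,65)],z)[0]-stand_T(PS)[:3,3];print(z,stand_T(PS)[:3,:3].T@P)
E
```

```text
[181, 181, 180, 180, 182, 179, 180, 183, 153, 109, 102, 101, 102, 101, 101, 101, 104, 104, 102, 99, 104, 100, 105, 103, 102] [183, 185, 171, 137, 103, 99, 100, 99, 99, 98, 100, 102, 99, 99, 99, 100, 103, 96, 100, 103, 101, 102, 99, 98, 97]
0.02 [ 0.07180301 -0.01737618 -0.118     ]
0.04 [ 0.07015462 -0.01773759 -0.098     ]
0.06 [ 0.06850623 -0.01809901 -0.078     ]
```

```bash
python3 - <<'E'
from h import *
c,f=shot("wrist","w14");b=cv2.cvtColor(f,cv2.COLOR_RGB2GRAY);print(b[55:80,318].tolist(),state()["tool_pos"])
print(job_done())
E
```

```text
[181, 184, 170, 137, 100, 100, 102, 101, 103, 100, 98, 101, 100, 99, 96, 96, 102, 101, 98, 102, 98, 101, 98, 101, 103] [ 0.58456549 -0.21515069  0.27498935]
the job is handed in; nothing more can be done
None
```

The spigot on the mat appears to be the 21 mm one: holes 0 and 1 blocked it, hole 2 passed it, it came to rest wholly below the plate in that hole's lane, and the job is handed in (no verdict was returned).

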